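# Close the spare-ball case and present a valve ball on its carrying tray

### The arm

A 6-joint arm with a two-finger parallel gripper is mounted at the origin on the work surface. World frame = base frame: x ahead of the robot, y to its left, z up, the work surface at z = 0. Lengths are in m, angles in degrees, forces in N, time in s.
With the tool pointing down it reaches from about 0.25 to 0.725 m from the base axis. Payload 9.7 kg.
Tool frame: the origin (TCP) lies midway between the tips of the shut fingers; the grasp point (between the pads) lies arm.grip_point_offset behind it (arm.grip_point_offset is the distance from the TCP to the grasp point, in m); x points along the fingers, z is the direction in which the jaws open and shut, and the axes are right-handed (so a half turn about x gives the same grasp; the last joint's range is limited). The gripper opens to 85 mm and grips with 20 to 120 N. Pads are 22 mm wide; open, the fingers measure 114 mm over their backs; the gripper's body (76 mm by 85 mm) begins 54 mm behind the grasp point. The pads swing forward as they close: fully open they stand 13 mm farther back than shut.
Start: joints at [69.844, 4.979, 10.078, 95.1, 0, 90], TCP at [0.19, 0.516, 0.231] pointing down, gripper open.
Joint ranges: [-179.16, 179.16], [-48.56, 103.87], [-65.8, 70.77], [-126.05, 130.52], [-82.76, 87.17], [-180, 180]. Speed limits (degrees/s): [127.2, 127.2, 147.25, 180, 180, 180].

### API

Orientations are given as a 3x3 rotation matrix whose columns are the frame's x, y, z axes.
In Python, from station import arm, camera, get_calibration gives the robot as it stands. The module is installed in compiled form; this text tells all that it offers.
- The arm moves only by the shell command python3 -m inch 'ROWS' [FORCE]. ROWS is JSON, a list of rows, each an object with "slide": the shift along the world's x, y, z in cm, a list of three; "turn": the turn, a rotation vector about the world's x, y, z in rad, a list of three; "fingers": the opening in per cent of the stroke, from 0 (shut) to 100 (fully open). A call has 1 to 10 rows; each row is the pose to reach, as a shift and turn from the pose commanded when the call began; what a row does not reach only later rows make up. A row lasts 1/8 s, in which the tool goes at most 62.5 mm and 10.7 degrees, less where a joint would pass 70% of its speed; a pose out of reach is approached as far as the arm can. A call with a gripper value outside its range is refused whole. The fingers move at their own pace and stop on an object; FORCE is the grip in N (left out, the last holds). Time passes only in rows, so rows that repeat a pose let the fingers close. It gives the time, the measured TCP pose, the force and the opening at its end, in the units of the state.
- arm.get_obs(): the state, without advancing time (a new reading comes with each control period).
- camera(name): name is "side" or "top" or "wrist"; returns the picture (420x560x3 uint8, blue, green, red); there is no depth.
- get_calibration(name): a dict with "K" (3x3 intrinsics, pixels), "pose" (4x4, takes a point from camera to world coordinates); the wrist camera has in their place "mount" (4x4, takes a point from camera to tool coordinates, whose origin is the TCP and whose axes are the tool frame's). Camera axes: x right, y up, looking along -z (the intrinsics and any distortion apply to the point x, -y, -z); pixel columns grow to the right and rows downward; lengths in m; the calibration is good to about 2 mm. A picture is of the moment at which its call begins: read the wrist's pose just before it. get_calibration takes no time and is no camera call.
- arm.close_job(): hands the job in, once; it reports no verdict.
The state is a dict: "time": time; "joint_pos": joint angles; "qvel": joint speeds; "joint_torque": joint torques, N m; "tcp_pos": TCP position; "tcp_rot": TCP orientation; "ft_force": force on the tool from outside, world axes, zero at the start; "ft_torque": the same for the moment, N m; "opening": opening from 0.0 (shut) to 1.0 (fully open).
Only numpy, scipy, OpenCV 4.12 (cv2) and the standard library are available. Lean on these libraries where they do the work, as an engineer would, in place of code of your own. Each camera call takes 0.05 s, during which the arm holds its last target.

### The job

First press the hinged lid of the grey spare-ball case down until it snaps shut and stays shut by itself. Then pick up the small steel tray by its bridge handle, carry it without letting the loose steel ball roll out of its pocket, and finish holding it level and still over the middle of the cream catch tub, a few centimetres above the rim and not touching the tub, so that the ball can be inspected; the program ends while the gripper is still holding the tray. Leave the ring nut, the jar and the brush where they are.

Things in the scene. Friction and masses are not known exactly. Their poses are not given: they have to be found in the camera images.
- case: grey plastic case, 130 (its x) x 150 (its y) x 60 mm high, open on top, fixed to the table; origin at the centre of its underside; its lid is hinged along its +x upper edge and its snap latch is in the middle of its -x side (which roughly faces the robot). It holds spare balls that stay inside
- lid (a joint): hinge of the case's lid, in rad: 0 = shut, grows as the lid's free edge rises (at 0.8 it stands about 46 degrees up). It starts ajar and a stiff hinge keeps it where it is left; a spring reopens it to about 0.14 if the latch has not snapped. The latch resists over about the last 0.08 rad: 8 to 10 N straight down at lid_press takes it past, and it must go right down to 0; once snapped it stays below 0.02
- lid_hinge (a point): point on the lid's hinge axis, at the middle of the case's +x upper edge, 60 mm above the table; the hinge axis is the case's y
- lid_press (a point): good place to push: a point on the lid's outer (upper) face on the middle line, 118 mm from the hinge axis along the lid and 8 mm above the axis when shut (so 68 mm above the table then). Axes are the lid's (z out of the upper face). The lid is a flat grey plate 147 x 154 x 8 mm
- tray_grip (a point): centre of the tray's bridge handle: a straight level steel bar of 14 x 14 mm section, 114 mm long along the tray's x, its centre 80 mm above the tray's underside (= above the table at first). It stands on two end posts (6 mm thick, centred 54 mm either side), with clear space under it above the ball's top (36 mm above the tray's underside). The tray with its ball balances under this point and weighs about 0.4 kg. Axes are the tray's (z up)
- tray_pocket (a point): centre of the tray's pocket, 20 mm above the tray's underside, where the ball's centre rests. The tray is bare steel, 124 (x) x 100 (y) mm, with a lip 12 mm high. The pocket is a low wire ring of 28 mm diameter that rises 2.5 mm above the 4 mm thick floor: the ball rolls out if the tray tips past about 30 degrees or is jerked
- ball_center (a point): centre of the loose bare steel ball, 32 mm diameter, lying in the tray's pocket
- tub_rim (a point): centre of the mouth of the cream catch tub, at rim height, 80 mm above the table. The open-topped tub is fixed to the table, 250 (its x) x 180 (its y) mm over its rim flange; axes are the tub's
- nut: bystander: steel ring nut lying flat, 68 mm across, 20 mm high; origin at the centre of its underside
- jar: bystander: white jar, 60 mm diameter, 85 mm high; origin at the centre of its underside
- brush: bystander: hand brush lying on the table beyond the work; origin at its underside

How it is judged (in metres and radians):
On the way, in this order (a step that is already met when the one before it is completed fails the run):
1. the lid has snapped shut and stays so with nothing touching it, the tray still standing on the table (value of joint lid below 0.03 rad and contact force between case and anything else below 0.1 N and height (world z) of tray_grip below 0.09 m), for 0.2 s.
2. the tray is lifted clear of the table in the gripper (height (world z) of tray_grip above 0.11 m and contact force between the fingers and tray above 2 N), for 0.2 s.
At the end, for the whole second after the job is handed in: The case's lid is snapped shut (joint under 0.03 rad); the gripper holds the tray still and level (within 0.1 rad) with the handle's centre within 35 mm of the tub's centre line and the underside 8 to 110 mm above the rim, not touching the tub; the ball is in its pocket (value of joint lid below 0.03 rad and horizontal distance between tray_grip and tub_rim below 0.035 m and height (world z) of tray_grip between 0.168 and 0.27 m and angle between tray_grip's own z axis and vertical below 0.1 rad and linear speed of tray below 0.02 m/s and contact force between the fingers and tray above 2 N and contact force between tray and tub below 0.1 N and distance between ball_center and tray_pocket below 0.012 m); the arm keeps its last pose, push and grip.
It fails at once if the ball left its pocket (distance between ball_center and tray_pocket above 0.018 m).
It fails at once if a bystander was disturbed (over 30 mm) (distance of any of nut, jar, brush from where it was at the start of the episode above 0.03 m).
It also fails if it takes over 61 s, if anything falls off the work surface, if the arm or the gripper's body presses on something with over 40 N, if the wrist force passes 120 N, or if a joint passes its speed limit or range.

## Working session

There is one attempt and no reset: what is moved stays moved. The work goes in short steps, Python scripts to look and compute and a shell command to move; the robot and the scene stay as the last step left them, time stands still between calls to the robot, and variables do not carry over. Pictures are saved under pics/ and viewed, and the job is handed in when it is done.

```bash
mkdir -p pics; python3 - <<'E'
from station import arm,camera,get_calibration
import cv2,numpy as np
np.set_printoptions(precision=4,suppress=True)
o=arm.get_obs();print(o,arm.grip_point_offset)
for n in("side","top","wrist"):
    cv2.imwrite(f"pics/{n}0.png",camera(n));print(n,get_calibration(n))
E
```

```text
{'time': 0.0, 'joint_pos': array([69.8433,  5.0118, 10.0332, 95.0988, -0.0008, 89.9975]), 'qvel': array([-0.1156,  0.0173, -0.0366, -0.0183,  0.0071, -0.1526]), 'joint_torque': array([  0.0036, -52.0389,  46.4802,   0.0165,   0.0001,  -0.    ]), 'tcp_pos': array([0.1894, 0.5161, 0.2306]), 'tcp_rot': array([[-0.0005, -0.9388,  0.3445],
       [-0.0013,  0.3445,  0.9388],
       [-1.    , -0.    , -0.0014]]), 'ft_force': array([-0.1072, -0.5402, -0.0953]), 'ft_torque': array([ 0.0345, -0.0372,  0.0132]), 'opening': 1.0007116669389684} 0.0187
side {'K': array([[417.2911,   0.    , 282.0205],
       [  0.    , 417.2911, 207.3091],
       [  0.    ,   0.    ,   1.    ]]), 'pose': array([[-0.9398,  0.1533, -0.3053,  0.3468],
       [-0.3411, -0.4716,  0.8131,  0.681 ],
       [-0.0193,  0.8684,  0.4956,  0.4986],
       [ 0.    ,  0.    ,  0.    ,  1.    ]])}
top {'K': array([[391.8257,   0.    , 283.7879],
       [  0.    , 391.8257, 204.4332],
       [  0.    ,   0.    ,   1.    ]]), 'pose': array([[ 0.0286,  0.974 , -0.2246,  0.4179],
       [-0.9996,  0.0265, -0.0123, -0.0016],
       [-0.006 ,  0.2248,  0.9744,  0.9032],
       [ 0.    ,  0.    ,  0.    ,  1.    ]])}
wrist {'K': array([[355.6755,   0.    , 274.9361],
       [  0.    , 355.6755, 215.5034],
       [  0.    ,   0.    ,   1.    ]]), 'mount': array([[ 0.0006,  0.3154, -0.949 , -0.1418],
       [-0.0016,  0.949 ,  0.3154,  0.0808],
       [ 1.    ,  0.0013,  0.0011,  0.0006],
       [ 0.    ,  0.    ,  0.    ,  1.    ]])}
```

View pics/side0.png

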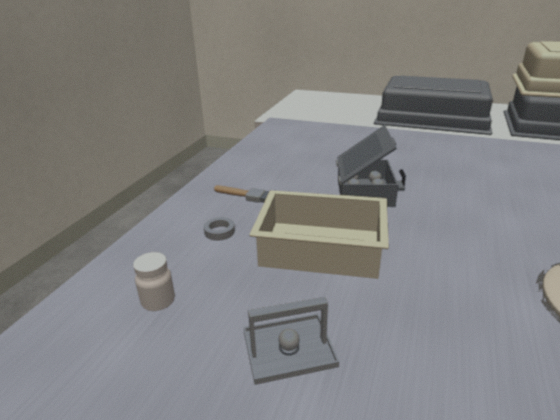

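View pics/top0.png

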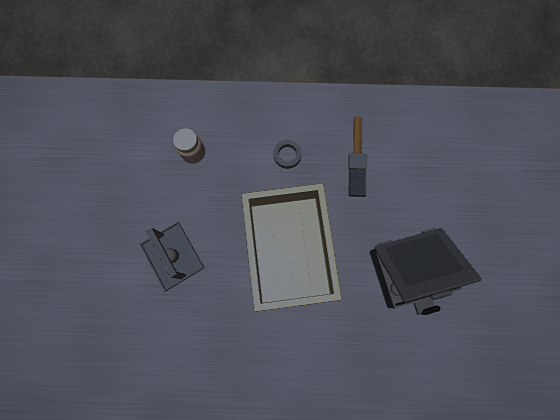

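View pics/wrist0.png

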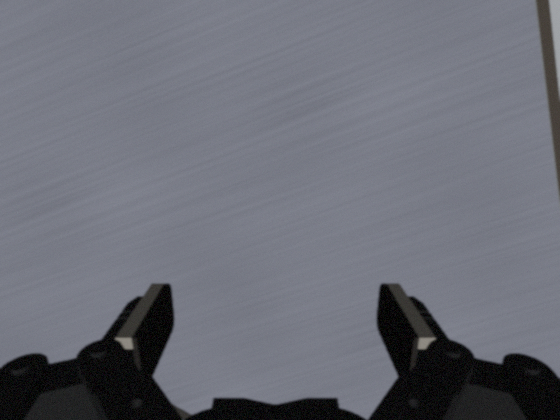

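The side view shows the jar (155,282), tray (290,340), tub (322,230) and open case (368,175). In the top view they are: tray handle from (155,233) to (183,277), tub rim with corners (243,193), (323,185), (340,300), (255,310), case at (425,270) with its latch at (428,308). I'll enlarge these areas for exact pixels.

```bash
python3 - <<'E'
import cv2,numpy as np
def crop(f,x,y,w,h,s):
    im=cv2.imread(f"pics/{f}")[y:y+h,x:x+w]
    im=np.clip(255*(im/255.)**0.6*1.2,0,255).astype('uint8')
    return cv2.resize(im,None,fx=s,fy=s,interpolation=cv2.INTER_CUBIC)
a=crop("top0.png",355,220,130,100,6);cv2.imwrite("pics/c1.png",a)
a=crop("top0.png",130,210,90,90,6);b=crop("side0.png",235,290,110,90,6)
cv2.imwrite("pics/c2.png",a);cv2.imwrite("pics/c3.png",b)
cv2.imwrite("pics/c4.png",crop("side0.png",320,120,100,95,6))
E
```

```text
(no output)
```

View pics/c1.png

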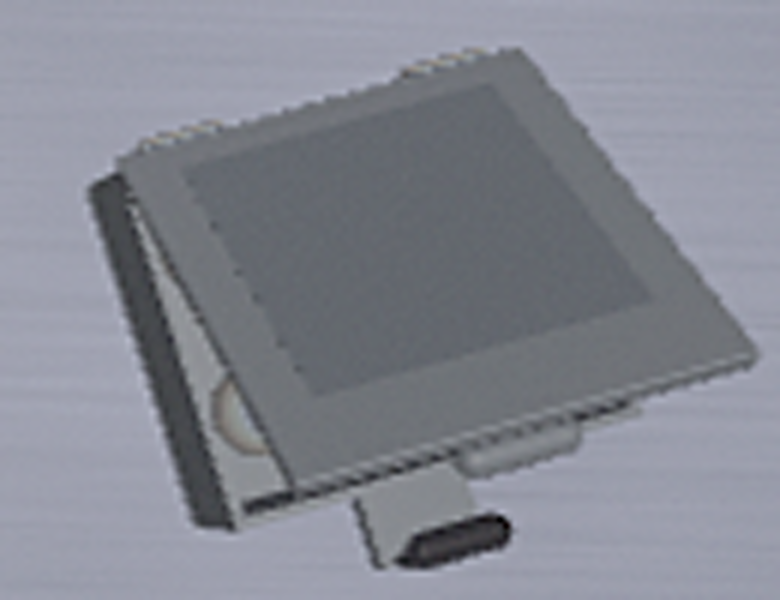

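View pics/c2.png

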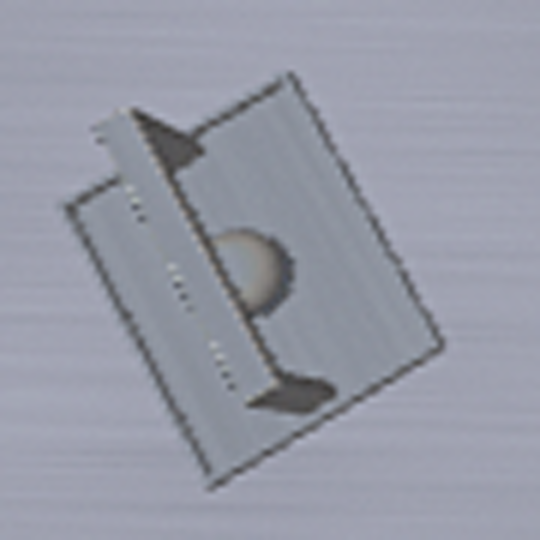

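View pics/c3.png

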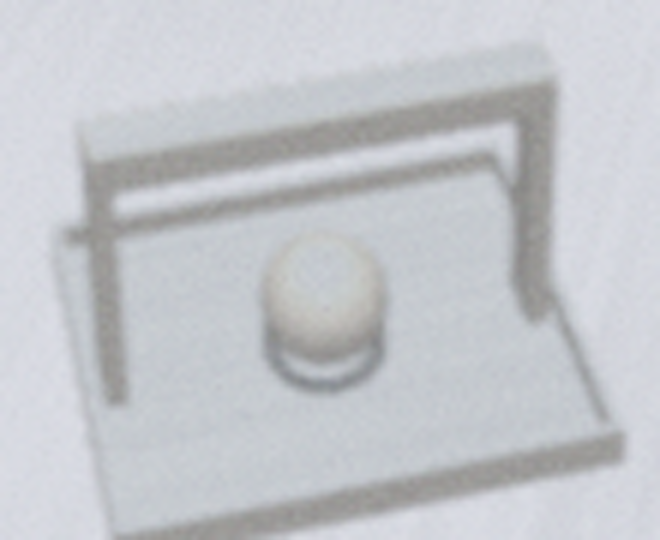

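View pics/c4.png

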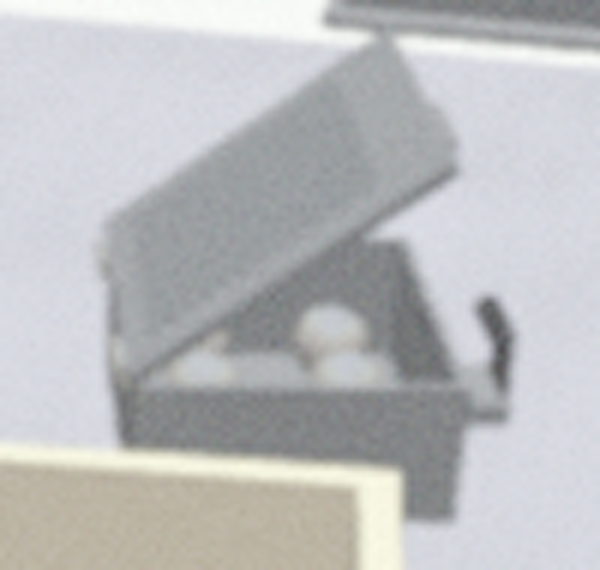

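Readings from the enlargements:
- **Lid, top view:** upper corners at (117,160), (520,48), (755,350), (293,490) in c1.
- **Case, top view:** lower +y edge from (90,185) to (200,525), rim corner at (235,527).
- **Tray:** handle top and lip corners are clear in c2.
- **Lid, side view:** free edge at (455,165) and (385,35) in c4.

Next step is casting rays.

```bash
cat > h.py <<'E'
import numpy as np,cv2
from station import arm,camera,get_calibration
np.set_printoptions(precision=4,suppress=True)
def ray(n,uv,pose=None):
    c=get_calibration(n);K=c["K"];P=c["pose"] if pose is None else pose
    d=np.linalg.inv(K)@[uv[0],uv[1],1];d=P[:3,:3]@[d[0],-d[1],-d[2]]
    return P[:3,3],d
def plane(n,uv,z,pose=None):
    o,d=ray(n,uv,pose);return o+d*(z-o[2])/d[2]
def tri(a,b):
    (o1,d1),(o2,d2)=a,b
    t=np.linalg.lstsq(np.c_[d1,-d2],o2-o1,rcond=None)[0]
    p,q=o1+t[0]*d1,o2+t[1]*d2;return (p+q)/2,np.linalg.norm(p-q)
def c1(u,v):return(355+u/6,220+v/6)
def c2(u,v):return(130+u/6,210+v/6)
def c3(u,v):return(235+u/6,290+v/6)
def c4(u,v):return(320+u/6,120+v/6)
E
python3 - <<'E'
from h import *
T=lambda p,z:plane("top",p,z)
print("handle top",[T(c2(*p),.087) for p in((95,128),(130,108),(247,405),(283,380))])
h=np.mean([T(c2(*p),.087) for p in((95,128),(130,108),(247,405),(283,380))],0)
l=[T(c2(*p),.012) for p in((290,75),(443,345),(210,488),(68,207))]
print("h",h,"lip ctr",np.mean(l,0)); d=l[0]-l[1];d2=l[3]-l[2];print("edge dirs",np.degrees(np.arctan2((d+d2)[1],(d+d2)[0])),np.linalg.norm(d),np.linalg.norm(l[1]-l[2]))
for n,ps in(("side",[c3(*p) for p in((80,120),(550,85),(545,45),(90,160))]),):
    q=[plane(n,p,.087) for p in ps];print("side handle",q)
print("ball side",plane("side",c3(323,298),.02),"top",T(c2(255,273),.02))
im=cv2.imread("pics/top0.png");hsv=cv2.cvtColor(im,cv2.COLOR_BGR2HSV)
m=((im[...,2].astype(int)-im[...,0]>8)&(np.arange(560)[None]>220)&(np.arange(560)[None]<345)&(np.arange(420)[:,None]>175)&(np.arange(420)[:,None]<320)).astype('uint8')
c=max(cv2.findContours(m,0,2)[0],key=cv2.contourArea);r=cv2.minAreaRect(c);b=cv2.boxPoints(r);print(b)
q=np.array([T(p,.08) for p in b]);print("tub",q,q.mean(0),[np.linalg.norm(q[i]-q[i-1]) for i in range(4)])
man=np.array([T(p,.08) for p in((243,193),(323.5,185),(340.5,300),(254.5,310.5))]);print("tubman",man.mean(0))
print("case bottom left",T(c1(90,185),0),T(c1(200,525),0),"rim fl",T(c1(235,527),.06))
hl,hr=T(c1(117,160),.066),T(c1(520,48),.066);print("hinge corners",hl,hr,np.linalg.norm(hl-hr))
for a,b in(((293,490),(455,165)),((755,350),(385,35))):
    print("free",tri(ray("top",c1(*a)),ray("side",c4(*b))))
E
```

```text
handle top [array([0.5399, 0.2979, 0.087 ]), array([0.5473, 0.2863, 0.087 ]), array([0.4458, 0.2354, 0.087 ]), array([0.4546, 0.2238, 0.087 ])]
h [0.4969 0.2608 0.087 ] lip ctr [0.4961 0.2596 0.012 ]
edge dirs 32.72456333401296 0.12120124853841065 0.09909768795041725
side handle [array([0.5465, 0.2916, 0.087 ]), array([0.4464, 0.2453, 0.087 ]), array([0.451 , 0.2323, 0.087 ]), array([0.5391, 0.3027, 0.087 ])]
ball side [0.4965 0.2658 0.02  ] top [0.4968 0.2564 0.02  ]
[[247.44 198.08]
 [318.28 187.96]
 [333.34 293.38]
 [262.5  303.5 ]]
tub [[ 0.6196  0.0878  0.08  ]
 [ 0.6464 -0.0652  0.08  ]
 [ 0.4236 -0.098   0.08  ]
 [ 0.3993  0.0462  0.08  ]] [ 0.5222 -0.0073  0.08  ] [np.float64(0.22418015937185817), np.float64(0.15541123057334952), np.float64(0.2252763175953976), np.float64(0.14623289308271722)]
tubman [ 0.52   -0.0073  0.08  ]
case bottom left [ 0.522  -0.1916  0.    ] [ 0.3969 -0.2297  0.    ] rim fl [ 0.398  -0.2266  0.06  ]
hinge corners [ 0.5235 -0.1875  0.066 ] [ 0.568  -0.3331  0.066 ] 0.15222735049036348
free (array([ 0.4121, -0.221 ,  0.15  ]), np.float64(0.0007633131377541434))
free (array([ 0.4587, -0.3688,  0.1474]), np.float64(0.0003281641021703226))
```

Both views agree well:

| Item | Position (m) | Other |
|---|---|---|
| Hinge middle | about (0.545, -0.262) | case yaw about 17.3° |
| Lid | – | angle about 0.62 rad |
| Tray handle | about (0.497, 0.261) | yaw about 33° |
| Tub | about (0.521, -0.007) | – |

I'll shut the fingers and move above the lid.

```bash
python3 -m inch '[{"slide":[2,-6,1],"turn":[0,0,-0.17],"fingers":0},{"slide":[4,-12,2],"turn":[0,0,-0.35],"fingers":0},{"slide":[6,-18,2],"turn":[0,0,-0.53],"fingers":0},{"slide":[8,-24,2],"turn":[0,0,-0.71],"fingers":0},{"slide":[10,-30,2],"turn":[0,0,-0.89],"fingers":0},{"slide":[12,-36,2],"turn":[0,0,-1.07],"fingers":0},{"slide":[14,-42,2],"turn":[0,0,-1.25],"fingers":0},{"slide":[16,-48,2],"turn":[0,0,-1.43],"fingers":0},{"slide":[18,-54,2],"turn":[0,0,-1.61],"fingers":0},{"slide":[20,-60,2],"turn":[0,0,-1.79],"fingers":0}]' 40; python3 -c "
from h import *
o=arm.get_obs();print(o['joint_pos'],o['tcp_pos'],o['tcp_rot'])"
```

```text
time: 1.4
tcp_pos: [0.3868, -0.0774, 0.2514]
tcp_rot: [[0.001, 0.546, 0.838], [0.0, 0.838, -0.546], [-1.0, 0.0, 0.001]]
ft_force: [1.4, 1.2, 0.0]
opening: -0.0
[-11.3231 -15.5778  -6.6711  98.8637   0.0108 111.762 ] [ 0.3868 -0.0774  0.2514] [[ 0.0008  0.5459  0.8379]
 [ 0.      0.8379 -0.5459]
 [-1.      0.0005  0.0006]]
```

```bash
python3 -m inch '[{"slide":[2,-5.5,0],"turn":[0,0,-0.17],"fingers":0},{"slide":[4,-11,0],"turn":[0,0,-0.35],"fingers":0},{"slide":[5.5,-16.5,-1],"turn":[0,0,-0.53],"fingers":0},{"slide":[7.1,-21.2,-3],"turn":[0,0,-0.69],"fingers":0},{"slide":[7.1,-21.2,-6],"turn":[0,0,-0.69],"fingers":0},{"slide":[7.1,-21.2,-8],"turn":[0,0,-0.69],"fingers":0},{"slide":[7.1,-21.2,-8],"turn":[0,0,-0.69],"fingers":0}]'; python3 -c "
from h import *
o=arm.get_obs();print(o['joint_pos'],o['ft_force'])
cv2.imwrite('pics/side1.png',camera('side'))
cv2.imwrite('pics/w1.png',camera('wrist'))"
```

```text
time: 2.28
tcp_pos: [0.4569, -0.2868, 0.1695]
tcp_rot: [[-0.003, 0.952, 0.305], [0.002, 0.305, -0.952], [-1.0, -0.002, -0.003]]
ft_force: [-0.3, 0.1, 0.0]
opening: 0.002
[-32.1198   2.89     1.0325  88.337   -0.0005 130.1434] [-0.2861  0.1413  0.0123]
```

View pics/side1.png

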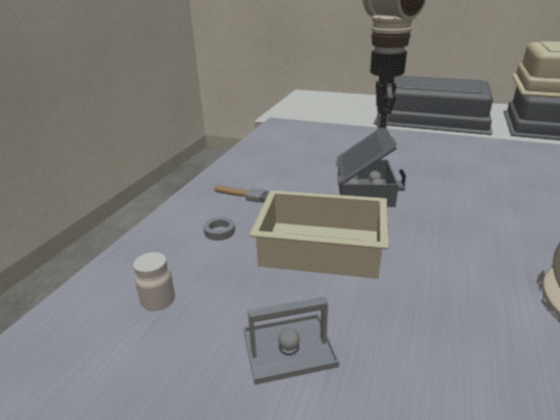

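View pics/w1.png

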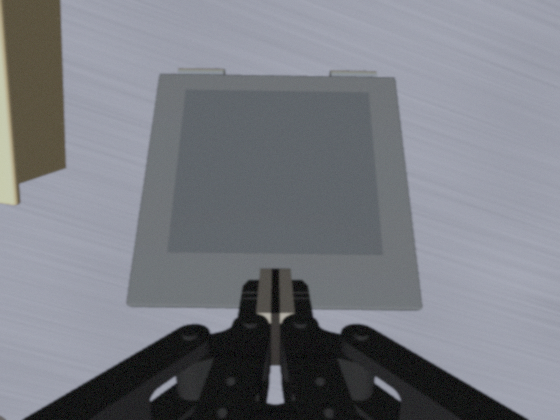

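The wrist view shows the fingertips (275,270) on the lid's middle line, near its free edge at row 305. Now I'll press down along the lid's arc.

```bash
python3 -m inch '[{"slide":[0,0,-1.5],"turn":[0,0,0],"fingers":0},{"slide":[0,0,-3],"turn":[0,0,0],"fingers":0},{"slide":[-0.4,-0.1,-3.8],"turn":[0,0,0],"fingers":0},{"slide":[-0.8,-0.25,-4.6],"turn":[0,0,0],"fingers":0},{"slide":[-1.2,-0.35,-5.4],"turn":[0,0,0],"fingers":0},{"slide":[-1.5,-0.45,-6.2],"turn":[0,0,0],"fingers":0},{"slide":[-1.8,-0.55,-7],"turn":[0,0,0],"fingers":0},{"slide":[-2.1,-0.65,-7.8],"turn":[0,0,0],"fingers":0},{"slide":[-2.1,-0.65,-7.8],"turn":[0,0,0],"fingers":0}]'; python3 -c "
from h import *
o=arm.get_obs();print(o['tcp_pos'],o['ft_force'])
cv2.imwrite('pics/side2.png',camera('side')[100:220,300:440].repeat(4,0).repeat(4,1))"
```

```text
time: 3.5
tcp_pos: [0.4363, -0.2936, 0.0925]
tcp_rot: [[-0.001, 0.952, 0.305], [0.001, 0.305, -0.952], [-1.0, -0.001, -0.001]]
ft_force: [-0.4, -0.6, -0.7]
opening: 0.005
[ 0.4363 -0.2936  0.0925] [-0.406  -0.5634 -0.6787]
```

View pics/side2.png

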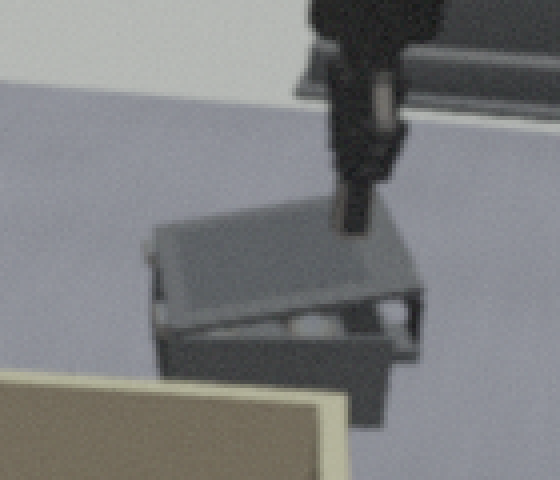

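The lid is now at about 0.2 rad. I'll continue slowly through the latch.

```bash
python3 -m inch '[{"slide":[-0.2,-0.1,-0.6],"turn":[0,0,0],"fingers":0},{"slide":[-0.3,-0.1,-1.1],"turn":[0,0,0],"fingers":0},{"slide":[-0.3,-0.1,-1.5],"turn":[0,0,0],"fingers":0},{"slide":[-0.4,-0.1,-1.9],"turn":[0,0,0],"fingers":0},{"slide":[-0.4,-0.1,-2.2],"turn":[0,0,0],"fingers":0},{"slide":[-0.4,-0.1,-2.4],"turn":[0,0,0],"fingers":0}]'
```

```text
time: 4.3
tcp_pos: [0.4326, -0.2951, 0.0695]
tcp_rot: [[0.0, 0.952, 0.305], [-0.001, 0.305, -0.952], [-1.0, -0.0, 0.001]]
ft_force: [-0.9, -2.9, 4.1]
opening: -0.001
```

```bash
for i in 1 2 3; do python3 -m inch '[{"slide":[0,0,-0.1],"turn":[0,0,0],"fingers":0},{"slide":[0,0,-0.1],"turn":[0,0,0],"fingers":0}]' | grep -E "tcp_pos|ft"; done
```

```text
tcp_pos: [0.4326, -0.2945, 0.0681]
ft_force: [0.1, -0.5, 0.8]
tcp_pos: [0.4327, -0.2946, 0.0679]
ft_force: [-2.2, 0.0, 8.3]
tcp_pos: [0.4326, -0.2946, 0.0677]
ft_force: [-5.6, 1.3, 14.5]
```

The force fell to 0.8 N and then rose steeply at z = 0.068, which looks like a snap followed by the hard stop. I'll lift off and check.

```bash
python3 -m inch '[{"slide":[0,0,1],"turn":[0,0,0],"fingers":0},{"slide":[0,0,4],"turn":[0,0,0],"fingers":0},{"slide":[0,0,9],"turn":[0,0,0],"fingers":0},{"slide":[0,0,14],"turn":[0,0,0],"fingers":0},{"slide":[0,0,15],"turn":[0,0,0],"fingers":0},{"slide":[0,0,15],"turn":[0,0,0],"fingers":0}]'; python3 -c "
from h import *
print(arm.get_obs()['joint_pos'])
cv2.imwrite('pics/side3.png',camera('side')[100:220,300:440].repeat(4,0).repeat(4,1));cv2.imwrite('pics/w3.png',camera('wrist'))"
```

```text
time: 5.8
tcp_pos: [0.4329, -0.2946, 0.2163]
tcp_rot: [[0.0, 0.952, 0.305], [0.0, 0.305, -0.952], [-1.0, 0.0, 0.0]]
ft_force: [-0.5, -0.3, -1.1]
opening: 0.0
[-34.2479   1.0384   4.2956  93.2421   0.014  127.9943]
```

View pics/side3.png

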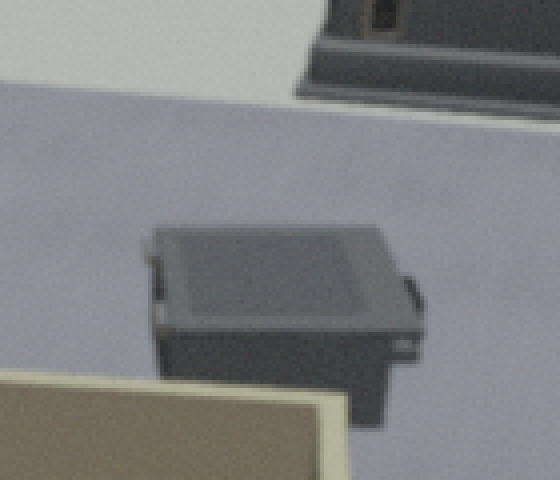

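The side view shows the lid flat and flush, with the latch hook over its edge at crop (415,295): it is shut. Next, move above the tray with the fingers open.

```bash
python3 -m inch '[{"slide":[0.5,4,0],"turn":[0,0,0.02],"fingers":60},{"slide":[1,9,0],"turn":[0,0,0.05],"fingers":60},{"slide":[1.7,15,0],"turn":[0,0,0.08],"fingers":60},{"slide":[2.4,21,0],"turn":[0,0,0.11],"fingers":60},{"slide":[3.1,27,0],"turn":[0,0,0.14],"fingers":60},{"slide":[3.8,33,0],"turn":[0,0,0.17],"fingers":60},{"slide":[4.5,39,0],"turn":[0,0,0.2],"fingers":60},{"slide":[5.2,45,0],"turn":[0,0,0.23],"fingers":60},{"slide":[5.9,51,0],"turn":[0,0,0.265],"fingers":60},{"slide":[6.4,55.6,0],"turn":[0,0,0.265],"fingers":60}]'; python3 -m inch '[{"slide":[0,0,0],"turn":[0,0,0],"fingers":60},{"slide":[0,0,0],"turn":[0,0,0],"fingers":60}]' ; python3 - <<'E'
from h import *
o=arm.get_obs();print(o['joint_pos'],o['tcp_pos'])
np.savez('w4.npz',p=o['tcp_pos'],R=o['tcp_rot'])
cv2.imwrite('pics/w4.png',camera('wrist'))
E
```

```text
time: 7.15
tcp_pos: [0.4959, 0.2635, 0.2142]
tcp_rot: [[-0.003, 0.838, 0.545], [-0.001, 0.545, -0.838], [-1.0, -0.003, -0.0]]
ft_force: [0.7, 0.2, 0.6]
opening: 0.598
time: 7.4
tcp_pos: [0.4961, 0.2609, 0.2149]
tcp_rot: [[-0.002, 0.839, 0.544], [-0.001, 0.544, -0.839], [-1.0, -0.003, -0.0]]
ft_force: [0.3, -0.6, -0.1]
opening: 0.593
[ 27.7408   6.2695   9.647   93.5256  -0.0109 174.7865] [0.4961 0.2609 0.2149]
```

View pics/w4.png

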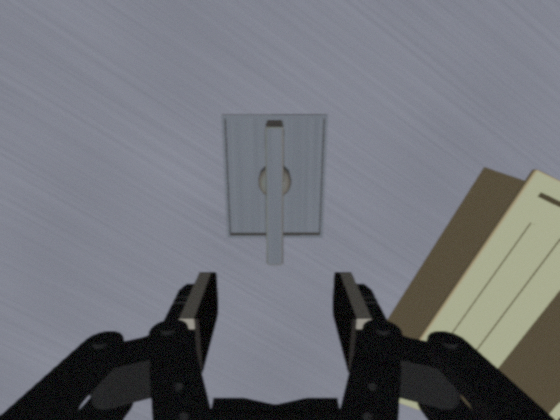

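The wrist view shows the bar from about (275,125) to (275,264), midway between the fingers and parallel to their plane. I'll cast those end pixels onto z = 0.087.

```bash
python3 - <<'E'
from h import *
d=np.load('w4.npz');T=np.eye(4);T[:3,:3]=d['R'];T[:3,3]=d['p'];P=T@get_calibration('wrist')['mount']
q=[plane('wrist',p,.087,P) for p in((267.5,126),(283,126),(266.5,264),(284,264))];print(np.array(q))
m=np.mean(q,0);v=(q[0]+q[1]-q[2]-q[3])/2;print(m,np.linalg.norm(v),np.degrees(np.arctan2(v[1],v[0])))
print(plane('wrist',(275,180),.025,P), (m-d['p'])*100)
E
```

```text
[[0.5444 0.2988 0.087 ]
 [0.5506 0.2892 0.087 ]
 [0.4491 0.2391 0.087 ]
 [0.457  0.2268 0.087 ]]
[0.5003 0.2635 0.087 ] 0.1124597518657875 32.877676985595095
[0.5014 0.2644 0.025 ] [  0.4138   0.2604 -12.789 ]
```

All views agree within a few millimetres and the yaw is 32.9°. Descend with a 3/2 mm shift.

```bash
python3 -m inch '[{"slide":[0.3,0.2,-3],"turn":[0,0,0],"fingers":60},{"slide":[0.3,0.2,-7],"turn":[0,0,0],"fingers":60},{"slide":[0.3,0.2,-10],"turn":[0,0,0],"fingers":60},{"slide":[0.3,0.2,-12.5],"turn":[0,0,0],"fingers":60},{"slide":[0.3,0.2,-14.5],"turn":[0,0,0],"fingers":60},{"slide":[0.3,0.2,-15.3],"turn":[0,0,0],"fingers":60},{"slide":[0.3,0.2,-15.3],"turn":[0,0,0],"fingers":60},{"slide":[0.3,0.2,-15.3],"turn":[0,0,0],"fingers":60}]'; python3 - <<'E'
from h import *
cv2.imwrite('pics/w5.png',camera('wrist'));cv2.imwrite('pics/s5.png',cv2.resize(camera('side')[230:400,200:400],None,fx=3,fy=3))
E
```

```text
time: 8.45
tcp_pos: [0.5002, 0.2633, 0.0644]
tcp_rot: [[0.001, 0.84, 0.543], [0.001, 0.543, -0.84], [-1.0, 0.001, 0.0]]
ft_force: [0.5, 0.4, 0.5]
opening: 0.599
```

View pics/w5.png

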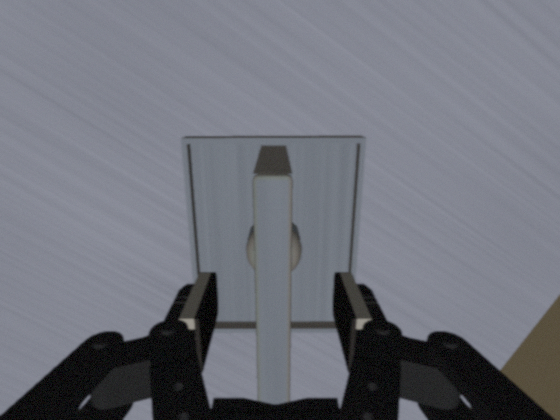

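View pics/s5.png

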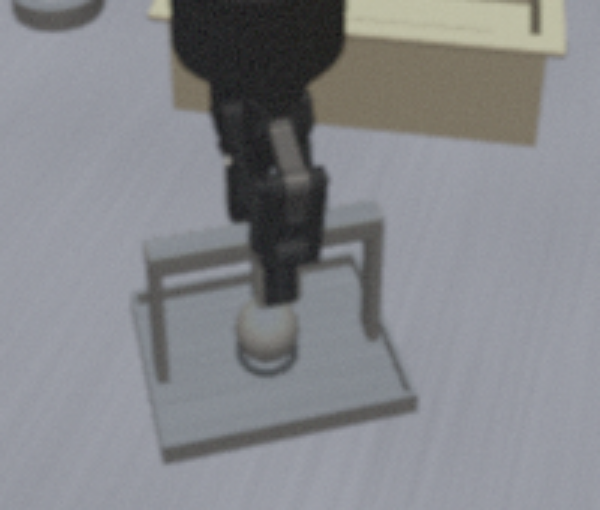

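The jaws straddle the bar, about 1 mm off centre (bar 272, jaw middle 275), and the ball is in its pocket. I'll nudge and close gradually.

```bash
python3 -m inch '[{"slide":[-0.1,0.1,-0.2],"turn":[0,0,0],"fingers":45},{"slide":[-0.1,0.1,-0.2],"turn":[0,0,0],"fingers":32},{"slide":[-0.1,0.1,-0.2],"turn":[0,0,0],"fingers":26},{"slide":[-0.1,0.1,-0.2],"turn":[0,0,0],"fingers":22},{"slide":[-0.1,0.1,-0.2],"turn":[0,0,0],"fingers":19},{"slide":[-0.1,0.1,-0.2],"turn":[0,0,0],"fingers":17},{"slide":[-0.1,0.1,-0.2],"turn":[0,0,0],"fingers":15},{"slide":[-0.1,0.1,-0.2],"turn":[0,0,0],"fingers":10},{"slide":[-0.1,0.1,-0.2],"turn":[0,0,0],"fingers":0},{"slide":[-0.1,0.1,-0.2],"turn":[0,0,0],"fingers":0}]' 30;python3 -m inch '[{"slide":[0,0,0],"turn":[0,0,0],"fingers":0},{"slide":[0,0,0],"turn":[0,0,0],"fingers":0}]' 70
```

```text
time: 9.8
tcp_pos: [0.4987, 0.2643, 0.0613]
tcp_rot: [[0.0, 0.839, 0.544], [-0.0, 0.544, -0.839], [-1.0, 0.0, 0.0]]
ft_force: [1.8, -2.4, 1.1]
opening: 0.158
time: 10.05
tcp_pos: [0.4988, 0.2643, 0.0614]
tcp_rot: [[0.0, 0.839, 0.544], [-0.0, 0.544, -0.839], [-1.0, 0.0, 0.0]]
ft_force: [2.4, -3.7, 2.4]
opening: 0.15
```

```bash
python3 - <<'E'
from h import *
cv2.imwrite('pics/w6.png',camera('wrist'));cv2.imwrite('pics/s6.png',cv2.resize(camera('side')[230:400,200:400],None,fx=3,fy=3))
E
```

```text
(no output)
```

View pics/s6.png

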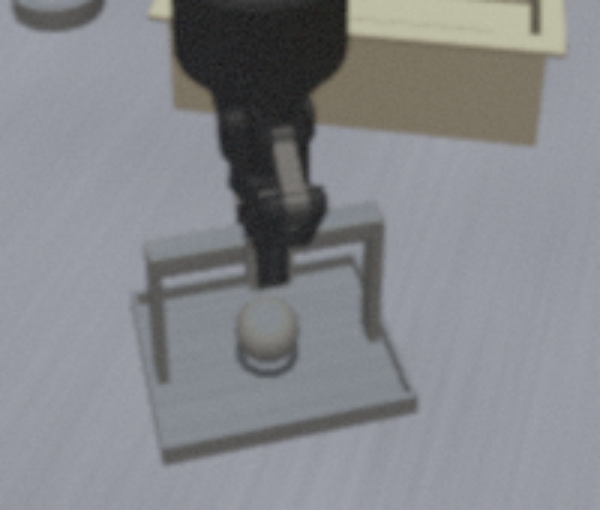

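The bar is gripped and the ball is seated. Lift gently.

```bash
python3 -m inch '[{"slide":[0,0,0.3],"turn":[0,0,0],"fingers":0},{"slide":[0,0,0.9],"turn":[0,0,0],"fingers":0},{"slide":[0,0,1.8],"turn":[0,0,0],"fingers":0},{"slide":[0,0,3],"turn":[0,0,0],"fingers":0},{"slide":[0,0,4.3],"turn":[0,0,0],"fingers":0},{"slide":[0,0,5.5],"turn":[0,0,0],"fingers":0},{"slide":[0,0,6.4],"turn":[0,0,0],"fingers":0},{"slide":[0,0,6.9],"turn":[0,0,0],"fingers":0},{"slide":[0,0,7],"turn":[0,0,0],"fingers":0},{"slide":[0,0,7],"turn":[0,0,0],"fingers":0}]'; python3 - <<'E'
from h import *
cv2.imwrite('pics/s7.png',cv2.resize(camera('side')[180:400,180:440],None,fx=2.5,fy=2.5))
E
```

```text
time: 11.4
tcp_pos: [0.4986, 0.2643, 0.131]
tcp_rot: [[-0.0, 0.839, 0.544], [-0.0, 0.544, -0.839], [-1.0, -0.0, -0.0]]
ft_force: [0.3, 0.7, -4.9]
opening: 0.146
```

View pics/s7.png

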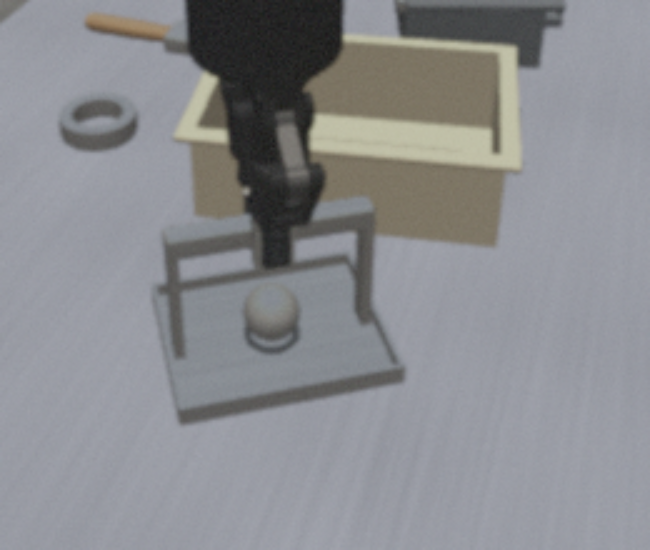

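Lifted level, with the ball in its pocket. Raise further and start across.

```bash
python3 -m inch '[{"slide":[0,0,0.5],"turn":[0,0,0],"fingers":0},{"slide":[0,0,1.4],"turn":[0,0,0],"fingers":0},{"slide":[0,-0.3,2.6],"turn":[0,0,0],"fingers":0},{"slide":[0,-0.8,4],"turn":[0,0,0],"fingers":0},{"slide":[0.1,-1.6,5.2],"turn":[0,0,0],"fingers":0},{"slide":[0.2,-2.7,6.2],"turn":[0,0,0],"fingers":0},{"slide":[0.3,-4.1,6.8],"turn":[0,0,0],"fingers":0},{"slide":[0.5,-5.7,7],"turn":[0,0,0],"fingers":0},{"slide":[0.6,-7.4,7],"turn":[0,0,0],"fingers":0},{"slide":[0.8,-9.2,7],"turn":[0,0,0],"fingers":0}]'
python3 -m inch '[{"slide":[0.1,-1.8,0],"turn":[0,0,0],"fingers":0},{"slide":[0.3,-3.7,0],"turn":[0,0,0],"fingers":0},{"slide":[0.4,-5.7,0],"turn":[0,0,0],"fingers":0},{"slide":[0.6,-7.7,0],"turn":[0,0,0],"fingers":0},{"slide":[0.8,-9.7,0],"turn":[0,0,0],"fingers":0},{"slide":[1,-11.5,0],"turn":[0,0,0],"fingers":0},{"slide":[1.1,-13.1,0],"turn":[0,0,0],"fingers":0},{"slide":[1.2,-14.5,0],"turn":[0,0,0],"fingers":0},{"slide":[1.3,-15.6,0],"turn":[0,0,0],"fingers":0},{"slide":[1.4,-16.5,0],"turn":[0,0,0],"fingers":0}]'
python3 -m inch '[{"slide":[0,-0.7,0],"turn":[0,0,0],"fingers":0},{"slide":[0,-1.2,0],"turn":[0,0,0],"fingers":0},{"slide":[0,-1.4,0],"turn":[0,0,0],"fingers":0},{"slide":[0,-1.4,0],"turn":[0,0,0],"fingers":0},{"slide":[0,-1.4,0],"turn":[0,0,0],"fingers":0},{"slide":[0,-1.4,0],"turn":[0,0,0],"fingers":0}]'
python3 - <<'E'
from h import *
print(arm.get_obs()['joint_pos'])
cv2.imwrite('pics/s8.png',camera('side'));cv2.imwrite('pics/t8.png',camera('top'));cv2.imwrite('pics/w8.png',camera('wrist'))
E
```

```text
time: 12.7
tcp_pos: [0.5066, 0.171, 0.2009]
tcp_rot: [[-0.001, 0.839, 0.543], [-0.0, 0.543, -0.839], [-1.0, -0.001, -0.0]]
ft_force: [0.5, -0.1, -5.7]
opening: 0.15
time: 13.95
tcp_pos: [0.5208, 0.0068, 0.2013]
tcp_rot: [[-0.0, 0.839, 0.544], [0.0, 0.544, -0.839], [-1.0, 0.0, -0.0]]
ft_force: [-0.0, 0.2, -4.6]
opening: 0.151
time: 14.7
tcp_pos: [0.5207, -0.0065, 0.2013]
tcp_rot: [[0.0, 0.839, 0.544], [0.0, 0.544, -0.839], [-1.0, 0.0, -0.0]]
ft_force: [0.0, -0.3, -4.7]
opening: 0.151
[ -0.714    0.4256   2.0185  91.5928   0.0018 146.336 ]
```

View pics/s8.png

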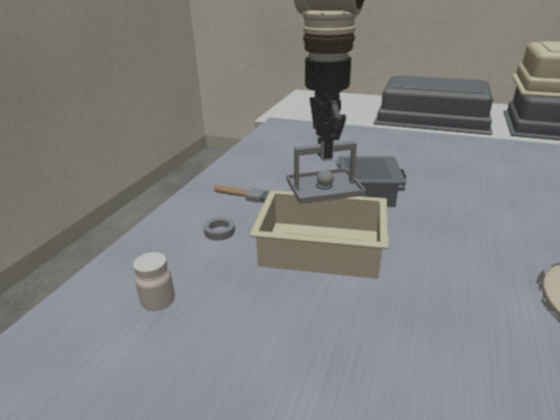

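View pics/t8.png

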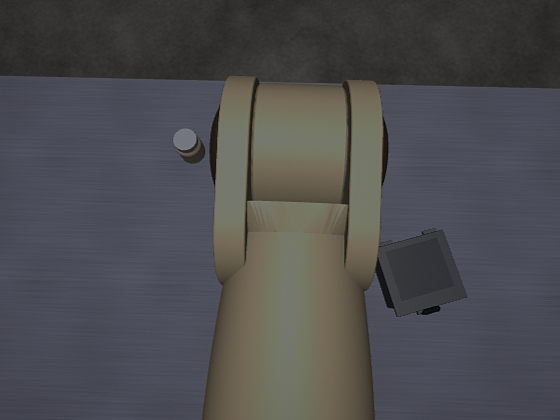

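View pics/w8.png

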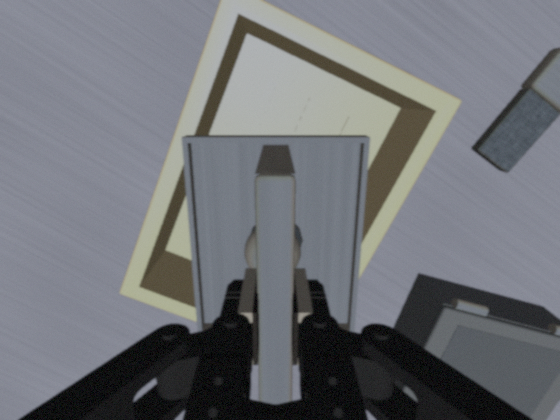

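The side view shows the tray level over the tub and the ball at (325,178) in its pocket. The lid is still flat in the side and top views. One last check of the tub's centre, from the side view's rim corners and the wrist view's.

```bash
python3 - <<'E'
from h import *
q=np.array([plane('side',p,.08) for p in((264,194.5),(388,199),(387,242.5),(253.5,237.5))]);print(q,q.mean(0))
o=arm.get_obs();T=np.eye(4);T[:3,:3]=o['tcp_rot'];T[:3,3]=o['tcp_pos'];P=T@get_calibration('wrist')['mount']
a,b,c=[plane('wrist',p,.08,P) for p in((222,-5),(460,99),(121,293))];print(a,b,c,'ctr',(b+c)/2)
print(o['tcp_pos'],np.abs(o['qvel']).max(),o['ft_force'])
E
```

```text
[[ 0.6603 -0.0459  0.08  ]
 [ 0.4072 -0.1066  0.08  ]
 [ 0.3876  0.0541  0.08  ]
 [ 0.6161  0.1132  0.08  ]] [0.5178 0.0037 0.08  ]
[0.6232 0.1006 0.08  ] [ 0.6587 -0.0721  0.08  ] [0.3877 0.0619 0.08  ] ctr [ 0.5232 -0.0051  0.08  ]
[ 0.5207 -0.0066  0.2013] 0.1310071053257382 [-0.0203  0.8214 -4.0159]
```

The tub centre agrees within about 1 cm in all views, against a tolerance of 35 mm. The tray is still, so I'm handing in.

```bash
python3 -c "
from station import arm
print(arm.close_job())"
```

```text
the job is handed in; nothing more can be done
None
```

The lid is shut, and the gripper was holding the tray over the tub when I handed the job in, at about 15 s of the 61 s allowed. No verdict was reported.

- **Lid:** I pressed it down along its arc with the fingers shut. The force dropped to about 0.8 N, then rose to 14.5 N at z ≈ 0.068 m, which fits a snap followed by the stop. After I lifted off, the side view showed the lid flat with the hook over its edge. It was still flat in the last pictures.
- **Tray:** I gripped the bridge handle at 70 N, lifted it level and carried it over the tub. By the last readings:
  - The fingers were at (0.521, -0.007), with the handle's centre about 0.22 m above the table. That puts the tray's underside about 6 cm above the rim.
  - The tray was still and level, with a load of about 4 to 5 N, and the ball was visible in its pocket.
- **Bystanders:** the arm went nowhere near the nut, jar or brush, and they looked unmoved in the last pictures.

**Disagreements:** the three views put the tub's centre up to about 1 cm apart in y: -0.007 (top), -0.005 (wrist) and +0.004 (side). They put the handle up to about 7 mm apart before the grasp. Both are well inside the 35 mm allowed. In the final pose the arm hid the tray from the top camera, so the last look at the tray and ball came from the side and wrist views only.

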